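# Back off the dust chamber's locking ring by two turns

## Task

On the watchmaker's bench, loosen the knurled locking ring of the larger dust chamber: stroke its rim anticlockwise (seen from above) with a fingertip, from its present place already loose by a part of the first turn, until the dot on the ring has come round to the fixed pointer for the second time, which is two full turns from tight. Stop with the dot at the pointer and take the hand away. Pinch and lift nothing, press no harder than a firm fingertip, and leave the smaller chamber's ring and everything else on the bench as they are.

Things in the scene. Friction and masses are not known exactly. Their poses are not given: they have to be found in the camera images.
- chamber: The LARGE dust chamber, dark steel, screwed to the bench; origin on its vertical axis at bench level, +x axis towards the fixed pointer. Foot 112 mm across and 8 mm high, then 92 mm across from 12 mm up to the ring at 24 mm. In the middle, inside the ring, stands a clear cover 40 mm across with a brass movement in it, top 63 mm above the bench.
- chamber_center (a point): Centre of the large chamber's aluminium knurled ring, on its axis and half-way up it, 33 mm above the bench. The ring is 100 mm across over its rounded ridges (44, each 4 mm wide, 1.5 mm proud) and spans 24 to 42 mm above the bench. Too wide to pinch.
- chamber_pointer (a point): Tip of the fixed steel arrow on the fixed black deck, level with the ring top, inside the large ring, 32 mm from the axis; it points outward and does not turn. Its place round the chamber differs from run to run.
- ring_dot (a point): The black round dot, 12 mm across, inlaid level in the flat top of the large ring, 42.5 mm from the axis, 42 mm above the bench; it turns with the ring.
- ring (a joint): Turn of the large ring in rad: 0 = tight (dot at pointer), grows anticlockwise from above (loosening), stop at 22. Starts 1.6 to 4.6 loose; two turns = 12.57. Captive: it does not rise. Drag 0.06 N m, about 1.2 N at the rim; no spring, stays where it is left. A fingertip pressed on the rim with 5 to 15 N carries it along without slip.
- small_chamber_center (a point): Centre of the ring of the SMALL dust chamber of the same make, 25 mm above the bench: ring 66 mm across, 18 to 32 mm above the bench, empty cover, top 47 mm above the bench. Not to be turned.
- small_ring_dot (a point): The dot on the small ring, 25.5 mm from that ring's axis; must stay where it is.
- loupe: black eyepiece, waisted tube 34 mm across, 30 mm tall, loose; origin under its centre
- screwdriver: small brass-handled screwdriver lying flat, 110 mm long, loose; origin under its middle
- blower: dark red-brown rubber bulb blower lying down, 44 mm thick, 80 mm long, loose; origin under the bulb
- parts_tray: white ceramic tray 85 x 65 x 10 mm with small movement parts in it, loose; origin under its centre
- oil_stand: white stand 50 x 110 mm with three dark oil cups in a row, 26 mm tall, loose; origin under its centre
- pen_rack: black rack 30 x 100 mm with four upright pens, 107 mm tall, loose; origin under its centre
- tweezers: steel tweezers lying flat, 120 mm long, loose; origin under the middle

How it is judged:
By the outcome, as a careful person would: the job done as asked, in the order asked, and still so for the second after the job is handed in, with the robot touching nothing.
It also fails if it takes over 72 s, if anything falls off the work surface, if the arm or the gripper's body presses on something with over 40 N, if the wrist force passes 120 N, or if a joint passes its speed limit or range.

## Robot

A 6-joint arm with a two-finger parallel gripper is mounted at the origin on the work surface. World frame = base frame: x ahead of the robot, y to its left, z up, the work surface at z = 0. Lengths are in mm, angles in rad, forces in N, time in s.
With the tool pointing down it reaches from about 325 to 900 mm from the base axis. Payload 3.5 kg.
Tool frame: the origin (TCP) lies midway between the tips of the shut fingers; the grasp point (between the pads) lies 19 mm behind it (r.hold_point_z is the distance from the TCP to the grasp point, in mm); z points along the fingers, x is the direction in which the jaws open and shut, and the axes are right-handed (so a half turn about z gives the same grasp; the last joint's range is limited). The gripper opens to 85 mm and grips with 20 to 120 N. Pads are 22 mm wide; open, the fingers measure 114 mm over their backs; the gripper's body (76 mm by 85 mm) begins 54 mm behind the grasp point. The pads swing forward as they close: fully open they stand 13 mm farther back than shut.
Start: joints at [-1.406, 0.276, -0.026, 1.268, 0, 1.467], TCP at [165.369, -602.723, 231.313] pointing down, gripper open.
Joint ranges: [-3.12, 3.12], [-0.85, 1.88], [-1.08, 1.24], [-1.95, 2.15], [-1.57, 1.53], [-3.14, 3.14]. Speed limits (rad/s): [2.57, 2.57, 3.14, 3.14, 3.14, 3.14].

## Interface

Orientations are given as [roll, pitch, yaw] about the fixed x, y, z axes, in that order (R = Rz(yaw) Ry(pitch) Rx(roll)).
In Python, from bench import r gives the robot as it stands. The module is installed in compiled form; this text tells all that it offers.
- The arm moves only by the tool jog_arm, never from a script. Its argument "moves" is one flat list of numbers, 7 for each row, row after row: the turn, a rotation vector about the world's x, y, z in rad, then the shift along the world's x, y, z in m, then the opening, from -1 (shut) to 1 (fully open), so that 0 is half open. A call has exactly 5 rows; each row is the pose to reach, as a shift and turn from the pose commanded when the call began; what a row does not reach only later rows make up. A row lasts 1/12 s, in which the tool goes at most 41.7 mm and 7.16 degrees, less where a joint would pass 70% of its speed; a pose out of reach is approached as far as the arm can. A call with a gripper value outside its range is refused whole. The fingers move at their own pace and stop on an object; the grip force is fixed at half the most. Time passes only in rows, so rows that repeat a pose let the fingers close, or fill a call up. It gives the time, the measured TCP pose, the force and the opening at its end, in the units of the state.
- r.state(): the state, without advancing time (a new reading comes with each control period).
- r.capture(name): name is "scene" or "side" or "wrist"; returns a dict with "image" (384x512x3 uint8, red, green, blue), "range_z" (384x512 float32, mm along the optical axis (not along the pixel's ray), 0 where there is no reading), "mtx" (3x3 intrinsics, pixels), "R" (3x3) and "t" (3): a world point X has camera coordinates R X + t; the wrist camera has in their place "hand_eye" (4x4, takes a point from camera to tool coordinates, whose origin is the TCP and whose axes are the tool frame's). Camera axes: x right, y down, z forward; pixel columns grow to the right and rows downward; lengths in mm; the calibration is good to about 2 mm. A picture is of the moment at which its call begins: read the wrist's pose just before it.
- r.finish_job(): hands the job in, once; it reports no verdict.
The state is a dict: "t": time; "q": joint angles; "joint_velocities": joint speeds; "tau": joint torques, N m; "position": TCP position; "ee_rot": TCP orientation; "force": force on the tool from outside, world axes, zero at the start; "moment": the same for the moment, N m; "grip_width": opening from 0.0 (shut) to 1.0 (fully open).
Only numpy, scipy, OpenCV 4.12 (cv2) and the standard library are available. Lean on these libraries where they do the work, as an engineer would, in place of code of your own. Each camera call takes 0.05 s, during which the arm holds its last target.

## Working session

There is one attempt and no reset: what is moved stays moved. The work goes in short steps, Python scripts to look and compute and a tool call to move; the robot and the scene stay as the last step left them, time stands still between calls to the robot, and variables do not carry over. Pictures are saved under pics/ and viewed, and the job is handed in when it is done.

Besides the shell and the picture viewer there is one more tool, called as name(argument=value, ...) on one line, values as JSON. jog_arm: Moves the arm, as the interface text tells. Its arguments: {"type":"object","properties":{"moves":{"type":"array","items":{"type":"number"}}},"required":["moves"]}

```bash
mkdir -p pics; ls; cat > h.py <<'E'
from bench import r
import numpy as np, cv2
def save(c,name,crop=None):
    cv2.imwrite('pics/'+name+'.png',cv2.cvtColor(c['image'],cv2.COLOR_RGB2BGR))
def ray(c,u,v,z):
    d=np.linalg.inv(c['mtx'])@[u,v,1]; R=c['R'];t=np.ravel(c['t'])
    o=-R.T@t; d=R.T@d; return o+d*(z-o[2])/d[2]
def proj(c,X):
    p=c['mtx']@(c['R']@np.array(X)+np.ravel(c['t'])); return p[:2]/p[2]
E
python3 - <<'E'
from h import *
print(r.state())
for n in ['scene','side','wrist']:
    c=r.capture(n); save(c,n+'0')
    if n!='wrist': print(n,c['mtx'],c['R'],c['t'], -c['R'].T@np.ravel(c['t']))
    else: print(c['mtx'],c['hand_eye'])
    np.save('pics/%s0.npy'%n,c,allow_pickle=True)
E
```

```text
pics
{'t': 0.0, 'q': array([-1.40642793e+00,  2.77166597e-01, -2.79008665e-02,  1.26794831e+00,
       -1.25449021e-05,  1.46742584e+00]), 'joint_velocities': array([-0.00101311,  0.00110283,  0.00022764, -0.0002252 , -0.00116716,
        0.0005043 ]), 'tau': array([-7.02272519e-04, -4.45507801e+01,  2.95206124e+01,  1.65022962e-02,
       -1.86999318e-04,  2.62394586e-06]), 'position': array([ 165.22315925, -601.97001504,  230.12938265]), 'ee_rot': array([-3.14137611e+00,  2.20889497e-03, -1.30305718e+00]), 'force': array([0.01105947, 0.75258948, 0.11852194]), 'moment': array([-0.013003  , -0.02427628,  0.03985464]), 'grip_width': 1.004313890720549}
scene [[459.90757531   0.         251.94660025]
 [  0.         459.90757531 189.22757308]
 [  0.           0.           1.        ]] [[ 0.35736076  0.93394191  0.00676748]
 [ 0.81037466 -0.30646082 -0.49937428]
 [-0.4643126   0.18394096 -0.86635993]] [-212.85330653 -513.29286128 1586.64883681] [1228.72599668 -250.36124555 1119.72420476]
side [[361.91343501   0.         266.08402785]
 [  0.         361.91343501 184.47947858]
 [  0.           0.           1.        ]] [[ 0.96483469 -0.26282748 -0.00396689]
 [-0.13637498 -0.48761452 -0.86234213]
 [ 0.2247129   0.83255858 -0.5063105 ]] [-632.05842286  138.69103833  768.08741043] [ 456.14673316 -737.97232563  505.98253774]
[[309.66571059   0.         255.20004718]
 [  0.         309.66571059 189.20519353]
 [  0.           0.           1.        ]] [[ 9.99999950e-01 -3.14233111e-04 -3.67303869e-05  3.28973018e-01]
 [ 3.08806871e-04  9.44247732e-01  3.29235668e-01 -8.40523573e+01]
 [-6.87741637e-05 -3.29235663e-01  9.44247782e-01 -1.43313660e+02]
 [ 0.00000000e+00  0.00000000e+00  0.00000000e+00  1.00000000e+00]]
```

View pics/scene0.png

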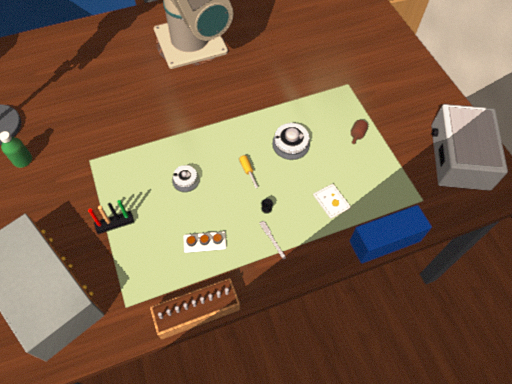

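View pics/side0.png

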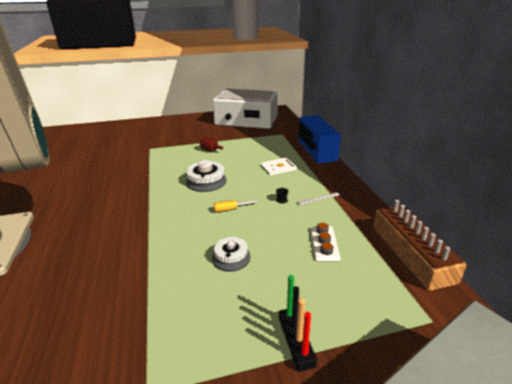

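View pics/wrist0.png

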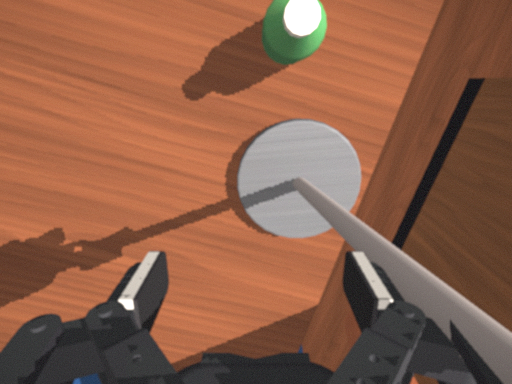

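The scene view shows the large chamber at about (291,140), the small one at (185,178), the blower at (359,130) and the screwdriver at (249,170). I'll zoom in on it.

```bash
python3 - <<'E'
from h import *
for n,(u,v) in {'scene':(291,140),'side':(206,176)}.items():
    c=np.load('pics/%s0.npy'%n,allow_pickle=True).item()
    im=cv2.cvtColor(c['image'],cv2.COLOR_RGB2BGR)
    k=im[v-30:v+30,u-40:u+40]; cv2.imwrite('pics/z_%s.png'%n,cv2.resize(k,None,fx=10,fy=10,interpolation=cv2.INTER_CUBIC))
c=np.load('pics/scene0.npy',allow_pickle=True).item()
im=c['image'].astype(int)
for nm,u,v,z in [('big',291,138,33),('small',185,177,25),('blower',359,130,20),('screw',249,168,5),('loupe',266,205,15),('rack',113,220,20),('oil',204,241,20),('tray',332,200,5),('base',190,40,0)]:
    print(nm,ray(c,u,v,z).round(), c['range_z'][v,u])
E
```

```text
big [526. 149.  33.] 1310.1469
small [ 539. -178.   25.] 1277.6311
blower [562. 355.  20.] 1347.6443
screw [563.   4.   5.] 1296.9397
loupe [696.   2.  15.] 1266.1871
rack [ 597. -395.   20.] 1218.3169
oil [ 740. -188.   20.] 1186.4362
tray [742. 181.   5.] 1269.31
base [-2. -0.  0.] 1507.2395
```

View pics/z_scene.png

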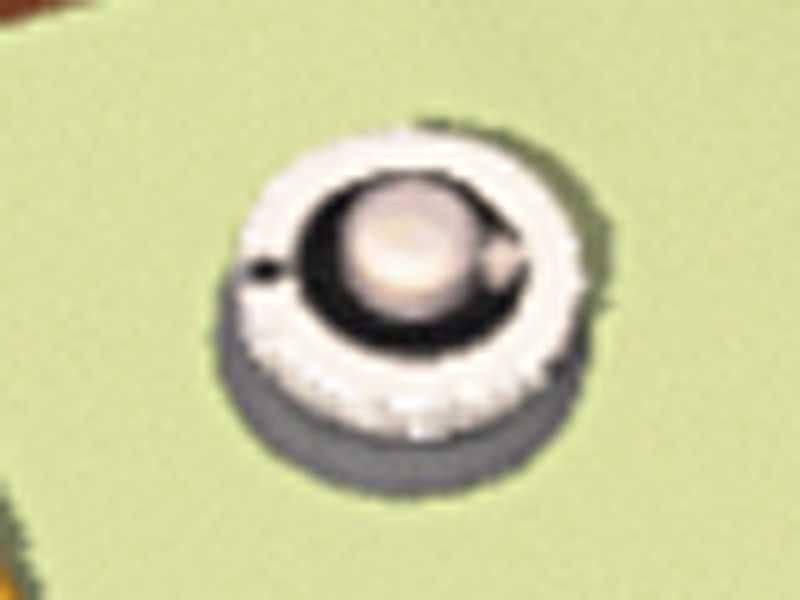

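View pics/z_side.png

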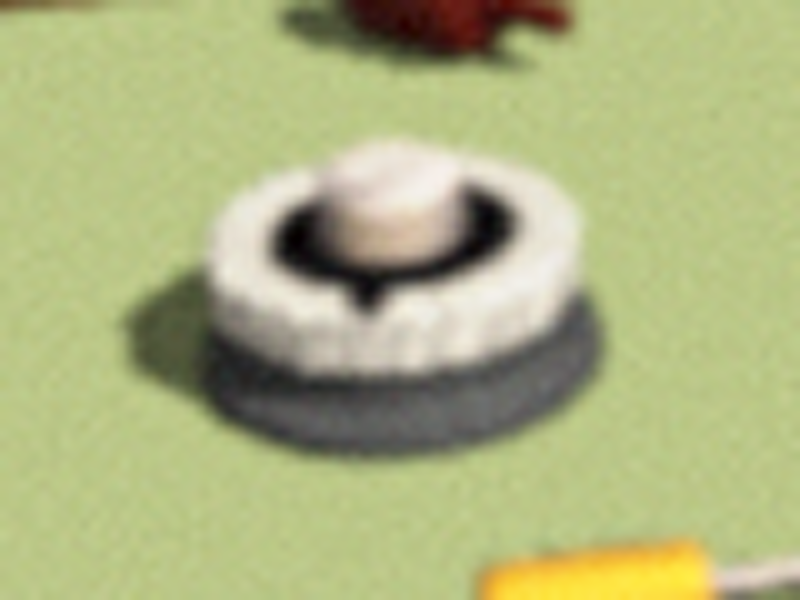

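```bash
python3 - <<'E'
from h import *
c=np.load('pics/scene0.npy',allow_pickle=True).item()
im=c['image']
# dark region (deck) & bright ring in crop
hsv=cv2.cvtColor(im,cv2.COLOR_RGB2HSV)
u0,v0=251,110
g=im[v0:v0+60,u0:u0+80].max(2)
m=((hsv[v0:v0+60,u0:u0+80,1]<45)&(g>150)).astype(np.uint8)
n,l,s,ce=cv2.connectedComponentsWithStats(m)
print(s,ce)
cs,_=cv2.findContours(m,cv2.RETR_EXTERNAL,cv2.CHAIN_APPROX_NONE)
k=max(cs,key=cv2.contourArea)[:,0,:]
P=np.array([ray(c,u+u0,v+v0,42)[:2] for u,v in k])
(cx,cy),rr=cv2.minEnclosingCircle(P.astype(np.float32)); print(cx,cy,rr)
def zp(a,b): return ray(c,u0+(a+.5)/10-.5,v0+(b+.5)/10-.5,42)[:2]
hole=zp(413,262);dot=zp(267,268);ptr=zp(518,257)
print('hole',hole,'dot',dot,'ptr',ptr)
for C in (hole,):
  a=np.arctan2(*(dot-C)[::-1]);b=np.arctan2(*(ptr-C)[::-1])
  print(np.linalg.norm(dot-C),np.linalg.norm(ptr-C),a,b,(a-b)%(2*np.pi))
E
```

```text
[[   0    0   80   60 4163]
 [  23   13   36   31  637]] [[39.31948114 29.77732405]
 [40.67974882 27.68759812]]
530.3155517578125 148.68939208984375 55.26545333862305
hole [524.83326362 150.74130288] dot [511.87566735 110.26102195] ptr [533.94409898 180.00816009]
42.503558036752274 30.652181843983808 -1.8805868058677708 1.269003116583559 3.1335953847282565
```

jog_arm(moves=[0,0,0.06,0.015,0.037,0,-1,0,0,0.12,0.03,0.074,0,-1,0,0,0.18,0.045,0.111,0,-1,0,0,0.24,0.06,0.148,0,-1,0,0,0.27,0.075,0.185,0,-1])

```text
t: 0.57
position: [240.5, -415.7, 230.8]
ee_rot: [-3.141, 0.001, -1.031]
force: [0.2, 0.2, -0.1]
grip_width: 0.301
```

jog_arm(moves=[0,0,0,0.015,0.037,0,-1,0,0,0,0.03,0.074,0,-1,0,0,0,0.045,0.111,0,-1,0,0,0,0.06,0.148,0,-1,0,0,0,0.075,0.185,0,-1])

```text
t: 0.98
position: [315.4, -230.8, 231.2]
ee_rot: [-3.141, -0.0, -1.034]
force: [1.1, 0.1, 0.1]
grip_width: 0.002
```

jog_arm(moves=[0,0,0,0.015,0.037,0,-1,0,0,0,0.03,0.074,0,-1,0,0,0,0.045,0.111,0,-1,0,0,0,0.06,0.148,0,-1,0,0,0,0.075,0.185,0,-1])

```text
t: 1.4
position: [390.4, -45.7, 231.4]
ee_rot: [-3.141, -0.001, -1.033]
force: [-0.1, -0.4, -0.4]
grip_width: -0.006
```

jog_arm(moves=[0,0,0,0.015,0.037,0,-1,0,0,0,0.03,0.074,0,-1,0,0,0,0.045,0.111,0,-1,0,0,0,0.058,0.148,0,-1,0,0,0,0.058,0.148,0,-1])

```text
t: 1.82
position: [450.1, 105.8, 231.3]
ee_rot: [-3.138, 0.002, -1.026]
force: [0.6, -0.8, 0.6]
grip_width: -0.005
```

```bash
python3 - <<'E'
from h import *
s=r.state(); c=r.capture('wrist'); c['s']=s; np.save('pics/w1.npy',c,allow_pickle=True); save(c,'w1'); print(s['position'],s['ee_rot'],s['q'])
E
```

```text
[450.14058413 105.82671421 231.31239412] [-3.13845381e+00  1.58892386e-03 -1.02564854e+00] [ 0.08917546 -0.01607731 -0.36309941  1.22165572  0.00280873  2.6856258 ]
```

View pics/w1.png

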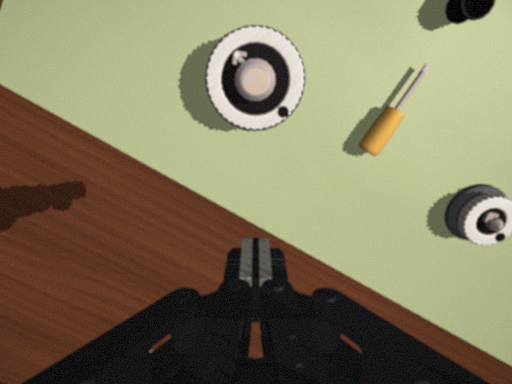

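The wrist view shows the ring centred at about (256,78), the dot at (283,112) and the pointer at (240,57). The fingers are shut at (256,260).

```bash
cat >> h.py <<'E'
from scipy.spatial.transform import Rotation as Ro
from scipy.optimize import least_squares
def wcam(c):
    s=c['s']; T=np.eye(4); T[:3,:3]=Ro.from_euler('xyz',s['ee_rot']).as_matrix(); T[:3,3]=s['position']
    M=T@c['hand_eye']; c['R']=M[:3,:3].T; c['t']=-c['R']@M[:3,3]; return c
def shot(name):
    s=r.state(); c=r.capture('wrist'); c['s']=s; save(c,name); np.save('pics/%s.npy'%name,c,allow_pickle=True); return wcam(c)
def zoom(c,u,v,name,h=50,f=6):
    im=cv2.cvtColor(c['image'],cv2.COLOR_RGB2BGR); im=im[max(v-h,0):v+h,max(u-h,0):u+h]
    cv2.imwrite('pics/'+name+'.png',cv2.resize(im,None,fx=f,fy=f,interpolation=cv2.INTER_CUBIC))
E
python3 - <<'E'
from h import *
c=wcam(np.load('pics/w1.npy',allow_pickle=True).item())
zoom(c,256,78,'w1z',56,5)
im=c['image']; hsv=cv2.cvtColor(im,cv2.COLOR_RGB2HSV)
m=((hsv[...,1]<50)&(hsv[...,2]>110)).astype(np.uint8); m[:20]=0;m[138:]=0;m[:,:198]=0;m[:,315:]=0
cs,_=cv2.findContours(m,cv2.RETR_CCOMP,cv2.CHAIN_APPROX_NONE)
k=max(cs,key=cv2.contourArea)[:,0,:]
P=np.array([ray(c,u,v,42)[:2] for u,v in k])
f=least_squares(lambda p:np.hypot(P[:,0]-p[0],P[:,1]-p[1])-p[2],[525,150,50],loss='soft_l1').x;print('ring fit',f)
dk=(hsv[...,2]<70).astype(np.uint8)
n,l,s,ce=cv2.connectedComponentsWithStats(dk)
for i in range(1,n):
    if s[i,4]>15 and 190<ce[i][0]<320 and ce[i][1]<140: print(s[i],ce[i],ray(c,*ce[i],42))
E
```

```text
ring fit [523.70061808 150.40396073  49.74954783]
[ 222   43   67   71 2057] [256.0855615   79.97423432] [523.84210699 149.75068657  42.        ]
[279 107   8   9  62] [282.59677419 111.35483871] [511.75225309 109.95564665  42.        ]
```

View pics/w1z.png

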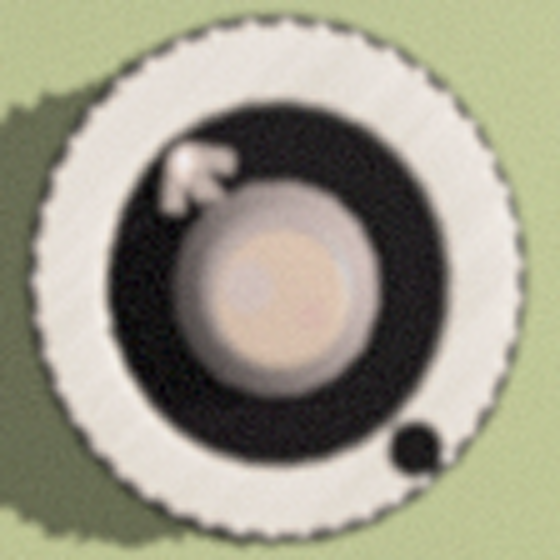

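```bash
python3 - <<'E'
from h import *
c=wcam(np.load('pics/w1.npy',allow_pickle=True).item())
C=np.array([523.7,150.3])
# rectify: top-down at z=42, 0.25mm/px, rotated none
N=480; xs=(np.arange(N)-N/2)*.25
X,Y=np.meshgrid(C[0]+xs,C[1]-xs)
pc=np.stack([X,Y,np.full_like(X,42)],-1)@c['R'].T+np.ravel(c['t'])
q=pc@c['mtx'].T; q=(q[...,:2]/q[...,2:]).astype(np.float32)
im=cv2.remap(c['image'],q[...,0],q[...,1],cv2.INTER_CUBIC)
cv2.imwrite('pics/rect1.png',im[...,::-1])
rad=np.hypot(X-C[0],Y-C[1]); g=im.max(2)
m=(rad>25.5)&(rad<32)&(g>120)
a=np.arctan2((Y-C[1])[m].mean(),(X-C[0])[m].mean())
d=np.array([511.75,109.96])-C; b=np.arctan2(d[1],d[0])
print(a,b,np.hypot(*d),(b-a)%(2*np.pi))
for lo in range(22,36,1):
    m=(rad>lo)&(rad<lo+1)&(g>120)
    if m.any():
        ang=np.arctan2((Y-C[1])[m],(X-C[0])[m]); 
        ang=ang[(abs(ang-1.25)<.5)]
        if len(ang): print(lo,len(ang),ang.mean(),ang.min(),ang.max())
E
```

```text
1.2096805249054619 -1.8587926911466945 42.07277147990138 3.2147120911274296
22 67 1.185808052828001 1.092074482799131 1.2835148733977624
23 79 1.2029002737761363 1.0974402849599816 1.3054642405859118
24 118 1.173483838814558 0.9353433339708936 1.4701276746370677
25 215 1.1889905249640365 0.894551626306326 1.493282045164105
26 266 1.2015894084082064 0.8916630262885271 1.5147802232517174
27 273 1.2111171058605155 0.8960553845713439 1.5245330643705397
28 268 1.215598771583695 0.9183668838217756 1.5172760583355815
29 223 1.2161966736956304 0.9565467688136303 1.4677147182721964
30 187 1.2153998915025224 1.0104364498900535 1.4206738407791344
31 145 1.2048210845073692 1.0496581833107783 1.3608228139327332
32 115 1.2068872538903446 1.0863183977578734 1.3277009006130531
33 79 1.205066641588942 1.1172835059203279 1.2945778302377642
34 102 1.1563238456502958 0.760022900551484 1.744219047069774
35 569 1.2457993299198804 0.75023678144242 1.748749892204697
```

View pics/rect1.png

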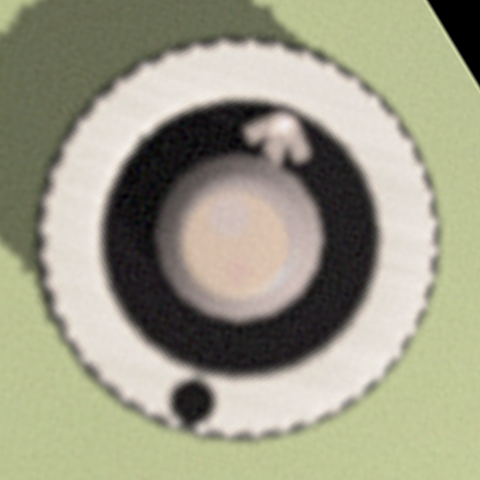

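jog_arm(moves=[0,0,0,0,0,-0.041,-1,0,0,0,0,0,-0.082,-1,0,0,0,0,0,-0.123,-1,0,0,0,0,0,-0.164,-1,0,0,0,0,0,-0.202,-1])

```text
t: 2.28
position: [447.3, 99.2, 27.5]
ee_rot: [3.141, -0.0, -1.034]
force: [0.6, 0.5, -0.6]
grip_width: 0.003
```

```bash
python3 - <<'E'
from h import *
c=shot('w2'); s=r.state(); print(s['position'],s['ee_rot'],s['force'],s['t'],s['q'])
c=r.capture('side'); zoom(c,206,176,'s2z',50,6)
E
```

```text
[441.12436041  98.60226892  21.00834711] [ 3.12953494  0.0054757  -1.03472858] [-2.70544425  0.21989516 -4.3810259 ] 2.3333 [ 7.70079420e-02  2.04491513e-01 -6.26008991e-01  7.53531446e-01
 -4.34297483e-04  2.68250271e+00]
```

View pics/w2.png

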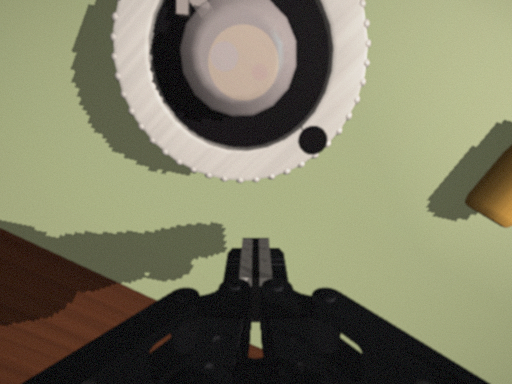

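View pics/s2z.png

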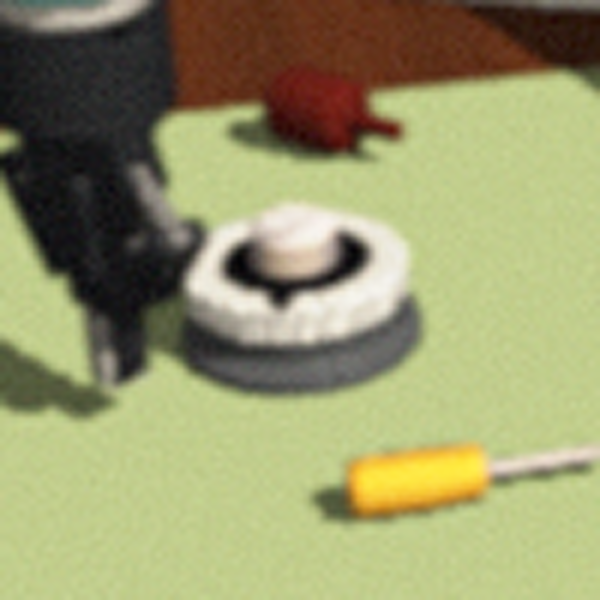

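jog_arm(moves=[0,0,0,0,0,0,-1,0,0,0,0,0,0,-1,0,0,0,0,0,0,-1,0,0,0,0,0,0,-1,0,0,0,0,0,0,-1])

```text
t: 2.8
position: [450.4, 100.4, 31.4]
ee_rot: [-3.138, -0.002, -1.033]
force: [0.5, 0.3, 0.1]
grip_width: 0.0
```

```bash
python3 - <<'E'
from h import *
c=shot('w3'); s=r.state(); print(c['s']['position'],s['position'],s['ee_rot'],s['force'],s['moment'],s['t'])
hsv=cv2.cvtColor(c['image'],cv2.COLOR_RGB2HSV)
m=((hsv[...,1]<50)&(hsv[...,2]>110)).astype(np.uint8); m[225:]=0
cs,_=cv2.findContours(m,cv2.RETR_EXTERNAL,cv2.CHAIN_APPROX_NONE)
k=max(cs,key=cv2.contourArea)[:,0,:]; k=k[k[:,1]>3]
P=np.array([ray(c,u,v,42)[:2] for u,v in k])
print('fit',least_squares(lambda p:np.hypot(P[:,0]-p[0],P[:,1]-p[1])-p[2],[525,150,50],loss='soft_l1').x)
E
```

```text
[450.37935466 100.38954436  31.376438  ] [449.89485752 100.39446383  30.95841158] [-3.13851771e+00 -1.53087870e-03 -1.03301193e+00] [-0.39842598 -0.01232852 -0.26596059] [0.01422576 0.05039771 0.02972704] 2.85
fit [520.39979115 150.65070611  45.25330446]
```

View pics/w3.png

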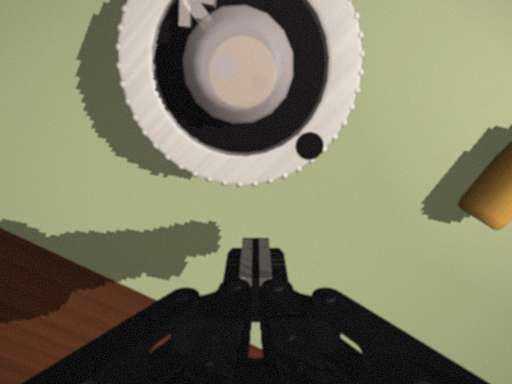

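jog_arm(moves=[0,0,0,0.008,0.007,0,-1,0,0,0,0.014,0.013,0,-1,0,0,0,0.018,0.017,0,-1,0,0,0,0.018,0.017,0,-1,0,0,0,0.018,0.017,0,-1])

```text
t: 3.27
position: [466.8, 117.8, 29.3]
ee_rot: [3.142, -0.0, -1.032]
force: [-0.9, 1.0, -0.1]
grip_width: 0.001
```

jog_arm(moves=[0,0,0,0.0009,0.0005,0,-1,0,0,0,0.0017,0.001,0,-1,0,0,0,0.0026,0.0015,0,-1,0,0,0,0.0026,0.0015,0,-1,0,0,0,0.0026,0.0015,0,-1])

```text
t: 3.68
position: [468.9, 118.7, 29.3]
ee_rot: [3.141, 0.0, -1.033]
force: [-0.3, 0.1, -0.3]
grip_width: 0.004
```

```bash
python3 - <<'E'
from h import *
c=shot('w4');c=r.capture('side'); zoom(c,206,176,'s4z',50,6); s=r.state(); print(s['position'],s['force'])
E
```

```text
[468.87526013 118.68067205  29.31879177] [-0.40869312 -0.02764238 -1.18256249]
```

View pics/w4.png

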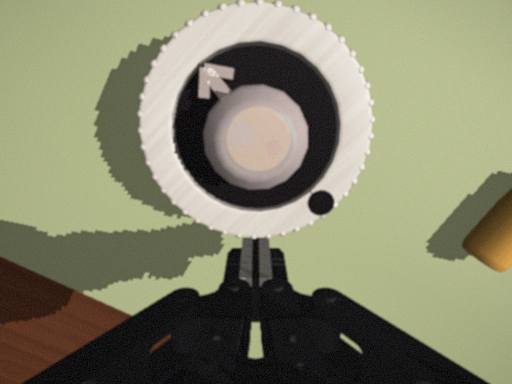

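The wrist view now has the whole ring in it, centred at about (257,118), with the fingertips just short of the rim at (256,238). I'll re-fit the ring here.

```bash
cat >> h.py <<'E'
def ring(c):
    hsv=cv2.cvtColor(c['image'],cv2.COLOR_RGB2HSV)
    C=np.array([523.7,150.3])
    for it in range(3):
        N=480; xs=(np.arange(N)-N/2)*.25
        X,Y=np.meshgrid(C[0]+xs,C[1]-xs)
        q=(np.stack([X,Y,np.full_like(X,42)],-1)@c['R'].T+np.ravel(c['t']))@c['mtx'].T
        q=(q[...,:2]/q[...,2:]).astype(np.float32)
        im=cv2.remap(c['image'],q[...,0],q[...,1],cv2.INTER_LINEAR)
        g=im.max(2).astype(np.uint8); rad=np.hypot(X-C[0],Y-C[1])
        # inner edge of ring (dark deck -> bright): radial rays
        pts=[]
        for a in np.arange(-np.pi,np.pi,.03):
            rr=np.arange(28,42,.25); uu=(N/2+rr*np.cos(a)*4); vv=(N/2-rr*np.sin(a)*4)
            p=cv2.remap(g,uu.astype(np.float32)[None],vv.astype(np.float32)[None],cv2.INTER_LINEAR)[0].astype(int)
            d=p[4:]-p[:-4]
            if d.max()>70 and p[0]<90 and p[:8].max()<110: i=d.argmax()+2; pts.append([C[0]+rr[i]*np.cos(a),C[1]+rr[i]*np.sin(a)])
        P=np.array(pts)
        f=least_squares(lambda p:np.hypot(P[:,0]-p[0],P[:,1]-p[1])-p[2],[C[0],C[1],35],loss='soft_l1',f_scale=.3).x
        C=f[:2]
    cv2.imwrite('pics/rect.png',im[...,::-1])
    rad=np.hypot(X-C[0],Y-C[1]); A=np.arctan2(Y-C[1],X-C[0])
    m=(rad>36.5)&(rad<48)&(g<80); n,l,s,ce=cv2.connectedComponentsWithStats(m.astype(np.uint8))
    i=1+s[1:,4].argmax() if n>1 else 0
    dx,dy=C[0]+(ce[i][0]-N/2)*.25-f[0]+(f[0]-C[0]),C[1]-(ce[i][1]-N/2)*.25-f[1]
    xd=X[l==i].mean()-f[0]; yd=Y[l==i].mean()-f[1]; dot=np.arctan2(yd,xd)
    m=(rad>26)&(rad<33)&(g>110)
    ptr=np.arctan2((Y-C[1])[m].mean(),(X-C[0])[m].mean())
    print('centre',f.round(2),len(P),'dot',dot.round(3),'r',np.hypot(xd,yd).round(1),'area',s[i,4]/16,'ptr',ptr.round(3),'npx',m.sum(),'rel',((dot-ptr)%(2*np.pi)).round(3))
E
python3 - <<'E'
from h import *
for n in ('w1','w4'): ring(wcam(np.load('pics/%s.npy'%n,allow_pickle=True).item()))
E
```

```text
centre [523.63 150.64  34.52] 54 dot -1.855 r 42.6 area 71.125 ptr 1.204 npx 1477 rel 3.225
centre [523.76 150.7   34.87] 188 dot -1.858 r 42.7 area 97.0 ptr 1.226 npx 1446 rel 3.199
```

jog_arm(moves=[0,0,0,0.0004,0.0002,0,-1,0,0,0,0.0009,0.0005,0,-1,0,0,0,0.0013,0.0008,0,-1,0,0,0,0.0017,0.001,0,-1,0,0,0,0.0017,0.001,0,-1])

```text
t: 4.2
position: [470.8, 119.8, 29.3]
ee_rot: [-3.141, -0.0, -1.033]
force: [0.0, 0.5, -0.6]
grip_width: 0.002
```

jog_arm(moves=[0,0,0,0.0004,0.0003,0,-1,0,0,0,0.0009,0.0005,0,-1,0,0,0,0.0013,0.0008,0,-1,0,0,0,0.0013,0.0008,0,-1,0,0,0,0.0013,0.0008,0,-1])

```text
t: 4.62
position: [471.8, 120.5, 29.3]
ee_rot: [3.141, -0.0, -1.033]
force: [-0.9, -0.1, 0.7]
grip_width: 0.0
```

jog_arm(moves=[0,0,0,0.0004,0.0003,0,-1,0,0,0,0.0009,0.0005,0,-1,0,0,0,0.0009,0.0005,0,-1,0,0,0,0.0009,0.0005,0,-1,0,0,0,0.0009,0.0005,0,-1])

```text
t: 5.03
position: [471.9, 120.6, 29.1]
ee_rot: [3.14, -0.0, -1.033]
force: [-4.6, -4.0, 4.4]
grip_width: 0.002
```

```bash
cat > orb.py <<'E'
import sys,numpy as np
# phi0 R0 R1 step ncalls
p,R0,R1,st,n=[float(x) for x in sys.argv[1:6]]
u=lambda a:np.array([np.cos(a),np.sin(a)])
for k in range(int(n)):
    o=[]
    for i in range(1,6):
        R=R0+(R1-R0)*min(1,i/3) if k==0 else R1
        d=(R*u(p+st*i)-(R0 if k==0 else R1)*u(p))/1000
        o+=[0,0,round(st*i,3),round(float(d[0]),4),round(float(d[1]),4),0,-1]
    print(round(p,3),'->',round(p+5*st,3),o); p+=5*st
E
python3 orb.py -2.604 58.7 58.2 0.1 10
```

```text
-2.604 -> -2.104 [0, 0, 0.1, 0.0034, -0.0048, 0, -1, 0, 0, 0.2, 0.0072, -0.0092, 0, -1, 0, 0, 0.3, 0.0115, -0.0132, 0, -1, 0, 0, 0.4, 0.016, -0.0169, 0, -1, 0, 0, 0.5, 0.0208, -0.0201, 0, -1]
-2.104 -> -1.604 [0, 0, 0.1, 0.0052, -0.0027, 0, -1, 0, 0, 0.2, 0.0105, -0.0049, 0, -1, 0, 0, 0.3, 0.0161, -0.0065, 0, -1, 0, 0, 0.4, 0.0219, -0.0076, 0, -1, 0, 0, 0.5, 0.0277, -0.008, 0, -1]
-1.604 -> -1.104 [0, 0, 0.1, 0.0058, 0.0001, 0, -1, 0, 0, 0.2, 0.0116, 0.0008, 0, -1, 0, 0, 0.3, 0.0173, 0.002, 0, -1, 0, 0, 0.4, 0.0228, 0.0038, 0, -1, 0, 0, 0.5, 0.0281, 0.0062, 0, -1]
-1.104 -> -0.604 [0, 0, 0.1, 0.0051, 0.0029, 0, -1, 0, 0, 0.2, 0.0098, 0.0062, 0, -1, 0, 0, 0.3, 0.0142, 0.0101, 0, -1, 0, 0, 0.4, 0.0182, 0.0143, 0, -1, 0, 0, 0.5, 0.0217, 0.0189, 0, -1]
-0.604 -> -0.104 [0, 0, 0.1, 0.0031, 0.0049, 0, -1, 0, 0, 0.2, 0.0056, 0.0102, 0, -1, 0, 0, 0.3, 0.0076, 0.0156, 0, -1, 0, 0, 0.4, 0.0091, 0.0213, 0, -1, 0, 0, 0.5, 0.01, 0.027, 0, -1]
-0.104 -> 0.396 [0, 0, 0.1, 0.0003, 0.0058, 0, -1, 0, 0, 0.2, 0.0, 0.0116, 0, -1, 0, 0, 0.3, -0.0008, 0.0174, 0, -1, 0, 0, 0.4, -0.0022, 0.023, 0, -1, 0, 0, 0.5, -0.0042, 0.0285, 0, -1]
0.396 -> 0.896 [0, 0, 0.1, -0.0025, 0.0052, 0, -1, 0, 0, 0.2, -0.0055, 0.0102, 0, -1, 0, 0, 0.3, -0.009, 0.0149, 0, -1, 0, 0, 0.4, -0.013, 0.0191, 0, -1, 0, 0, 0.5, -0.0173, 0.023, 0, -1]
0.896 -> 1.396 [0, 0, 0.1, -0.0047, 0.0034, 0, -1, 0, 0, 0.2, -0.0098, 0.0063, 0, -1, 0, 0, 0.3, -0.0151, 0.0087, 0, -1, 0, 0, 0.4, -0.0206, 0.0106, 0, -1, 0, 0, 0.5, -0.0262, 0.0119, 0, -1]
1.396 -> 1.896 [0, 0, 0.1, -0.0058, 0.0007, 0, -1, 0, 0, 0.2, -0.0116, 0.0009, 0, -1, 0, 0, 0.3, -0.0174, 0.0004, 0, -1, 0, 0, 0.4, -0.0231, -0.0006, 0, -1, 0, 0, 0.5, -0.0287, -0.0022, 0, -1]
1.896 -> 2.396 [0, 0, 0.1, -0.0054, -0.0021, 0, -1, 0, 0, 0.2, -0.0106, -0.0048, 0, -1, 0, 0, 0.3, -0.0155, -0.008, 0, -1, 0, 0, 0.4, -0.02, -0.0116, 0, -1, 0, 0, 0.5, -0.0242, -0.0157, 0, -1]
```

jog_arm(moves=[0,0,0.1,0.0034,-0.0048,0,-1,0,0,0.2,0.0072,-0.0092,0,-1,0,0,0.3,0.0115,-0.0132,0,-1,0,0,0.4,0.016,-0.0169,0,-1,0,0,0.5,0.0208,-0.0201,0,-1])

```text
t: 5.45
position: [492.2, 100.0, 28.9]
ee_rot: [3.138, 0.002, -0.528]
force: [-4.4, -3.5, 4.0]
grip_width: 0.0
```

```bash
python3 - <<'E'
from h import *
c=shot('w5'); ring(c); s=c['s'];d=s['position'][:2]-[523.7,150.7]; print(np.hypot(*d),np.arctan2(d[1],d[0]),s['ee_rot'][2]-np.pi/2, s['force'])
E
```

```text
centre [523.71 150.85  34.93] 168 dot -1.386 r 42.7 area 96.375 ptr 1.207 npx 1363 rel 3.69
59.694911609870175 -2.126822261350947 -2.099120354744247 [-4.35924115 -3.53095156  3.96571988]
```

View pics/w5.png

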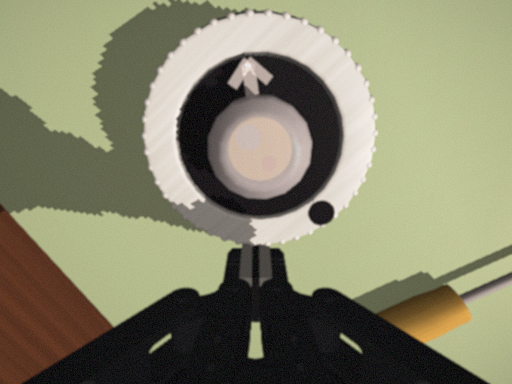

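The ring follows the finger: the dot has gone from -1.858 to -1.386 at about 5.6 N. I'll continue the stroke.

jog_arm(moves=[0,0,0.1,0.0052,-0.0027,0,-1,0,0,0.2,0.0105,-0.0049,0,-1,0,0,0.3,0.0161,-0.0065,0,-1,0,0,0.4,0.0219,-0.0076,0,-1,0,0,0.5,0.0277,-0.008,0,-1])

```text
t: 5.92
position: [521.2, 91.0, 28.9]
ee_rot: [3.137, 0.001, -0.029]
force: [-1.3, -6.6, 0.2]
grip_width: 0.001
```

jog_arm(moves=[0,0,0.1,0.0058,0.0001,0,-1,0,0,0.2,0.0116,0.0008,0,-1,0,0,0.3,0.0173,0.002,0,-1,0,0,0.4,0.0228,0.0038,0,-1,0,0,0.5,0.0281,0.0062,0,-1])

```text
t: 6.33
position: [551.2, 97.3, 29.1]
ee_rot: [3.137, -0.0, 0.471]
force: [1.0, -6.8, -3.3]
grip_width: 0.005
```

```bash
cat > st.py <<'E'
import sys
from h import *
c=shot(sys.argv[1]); ring(c); s=c['s'];d=s['position'][:2]-[523.7,150.7]; a=np.arctan2(d[1],d[0])
print('R',np.hypot(*d),'phi',a,'tool',s['ee_rot'][2]-np.pi/2,'z',s['position'][2],'Frad',s['force'][:2]@[np.cos(a),np.sin(a)],'F',s['force'],'q6',s['q'][5],'t',s['t'])
E
python3 st.py w6
```

```text
centre [531.33 155.11  32.27] 44 dot -2.724 r 34.2 area 447.8125 ptr 0.098 npx 8441 rel 3.461
R 60.105477700120225 phi -1.0954798303306528 tool -1.100161856650222 z 29.06745515953841 Frad 6.467362052700444 F [ 1.00444281 -6.75670363 -3.30380157] q6 1.161663712031325 t 6.3333
```

View pics/w6.png

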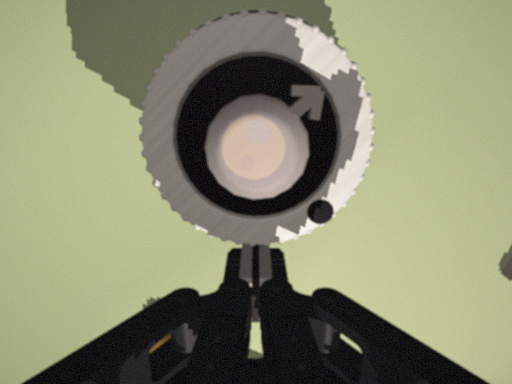

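The ring is in shadow here, which upsets the fit. The dot is still at (320,211) in the hand's view, the same place as before, so there is no slip.

jog_arm(moves=[0,0,0.1,0.0051,0.0029,0,-1,0,0,0.2,0.0098,0.0062,0,-1,0,0,0.3,0.0142,0.0101,0,-1,0,0,0.4,0.0182,0.0143,0,-1,0,0,0.5,0.0217,0.0189,0,-1])

```text
t: 6.8
position: [574.2, 117.1, 29.3]
ee_rot: [3.136, -0.001, 0.971]
force: [2.6, -4.6, -2.9]
grip_width: 0.0
```

jog_arm(moves=[0,0,0.1,0.0031,0.0049,0,-1,0,0,0.2,0.0056,0.0102,0,-1,0,0,0.3,0.0076,0.0156,0,-1,0,0,0.4,0.0091,0.0213,0,-1,0,0,0.5,0.01,0.027,0,-1])

```text
t: 7.22
position: [584.6, 145.3, 29.8]
ee_rot: [3.136, -0.001, 1.471]
force: [2.8, -1.5, -1.7]
grip_width: 0.003
```

jog_arm(moves=[0,0,0.1,0.0003,0.0058,0,-1,0,0,0.2,0.0,0.0116,0,-1,0,0,0.3,-0.0008,0.0174,0,-1,0,0,0.4,-0.0022,0.023,0,-1,0,0,0.5,-0.0042,0.0285,0,-1])

```text
t: 7.63
position: [580.4, 174.7, 30.0]
ee_rot: [3.135, 0.001, 1.972]
force: [3.4, -1.0, -2.1]
grip_width: 0.003
```

```bash
python3 st.py w7
```

```text
centre [523.44 150.62  34.99] 176 dot 1.121 r 43.0 area 106.0 ptr 1.178 npx 1541 rel 6.226
R 61.5461705462334 phi 0.39978590740935677 tool 0.40107157009577676 z 29.98805956491852 Frad 2.754938549516017 F [ 3.40640744 -0.98364235 -2.10345204] q6 -0.21574437999768734 t 7.6333
```

View pics/w7.png

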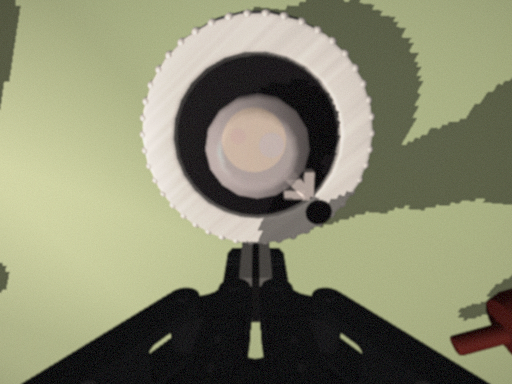

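The dot has just reached the pointer for the first time (rel≈6.23), with no slip. Radial force has dropped to 2.8 N, so I'll press in 0.8 mm more.

```bash
python3 orb.py 0.396 60.2 59.4 0.1 5
```

```text
0.396 -> 0.896 [0, 0, 0.1, -0.0028, 0.0053, 0, -1, 0, 0, 0.2, -0.0062, 0.0103, 0, -1, 0, 0, 0.3, -0.01, 0.0149, 0, -1, 0, 0, 0.4, -0.014, 0.0192, 0, -1, 0, 0, 0.5, -0.0184, 0.0232, 0, -1]
0.896 -> 1.396 [0, 0, 0.1, -0.0048, 0.0035, 0, -1, 0, 0, 0.2, -0.01, 0.0064, 0, -1, 0, 0, 0.3, -0.0154, 0.0089, 0, -1, 0, 0, 0.4, -0.021, 0.0108, 0, -1, 0, 0, 0.5, -0.0268, 0.0121, 0, -1]
1.396 -> 1.896 [0, 0, 0.1, -0.0059, 0.0007, 0, -1, 0, 0, 0.2, -0.0118, 0.0009, 0, -1, 0, 0, 0.3, -0.0177, 0.0004, 0, -1, 0, 0, 0.4, -0.0236, -0.0006, 0, -1, 0, 0, 0.5, -0.0293, -0.0022, 0, -1]
1.896 -> 2.396 [0, 0, 0.1, -0.0055, -0.0022, 0, -1, 0, 0, 0.2, -0.0108, -0.0049, 0, -1, 0, 0, 0.3, -0.0158, -0.0081, 0, -1, 0, 0, 0.4, -0.0204, -0.0118, 0, -1, 0, 0, 0.5, -0.0247, -0.016, 0, -1]
2.396 -> 2.896 [0, 0, 0.1, -0.0038, -0.0046, 0, -1, 0, 0, 0.2, -0.0071, -0.0095, 0, -1, 0, 0, 0.3, -0.01, -0.0147, 0, -1, 0, 0, 0.4, -0.0122, -0.0202, 0, -1, 0, 0, 0.5, -0.014, -0.0259, 0, -1]
```

jog_arm(moves=[0,0,0.1,-0.0028,0.0053,0,-1,0,0,0.2,-0.0062,0.0103,0,-1,0,0,0.3,-0.01,0.0149,0,-1,0,0,0.4,-0.014,0.0192,0,-1,0,0,0.5,-0.0184,0.0232,0,-1])

```text
t: 8.1
position: [562.2, 198.9, 30.1]
ee_rot: [3.134, 0.003, 2.47]
force: [3.4, 2.4, -2.1]
grip_width: 0.001
```

jog_arm(moves=[0,0,0.1,-0.0048,0.0035,0,-1,0,0,0.2,-0.01,0.0064,0,-1,0,0,0.3,-0.0154,0.0089,0,-1,0,0,0.4,-0.021,0.0108,0,-1,0,0,0.5,-0.0268,0.0121,0,-1])

```text
t: 8.52
position: [534.4, 211.5, 30.1]
ee_rot: [3.135, 0.004, 2.971]
force: [2.0, 3.2, -1.5]
grip_width: 0.003
```

```bash
python3 st.py w8
```

```text
centre [523.61 150.55  34.91] 188 dot 2.131 r 43.3 area 92.4375 ptr 1.202 npx 1651 rel 0.929
R 61.70414155674654 phi 1.3970519153576886 tool 1.3999597537942794 z 30.09079104791536 Frad 3.525943945657697 F [ 1.98200603  3.23197077 -1.52425993] q6 -1.1378371092702741 t 8.5167
```

jog_arm(moves=[0,0,0.1,-0.006,0.0003,0,-1,0,0,0.2,-0.0118,0.0002,0,-1,0,0,0.3,-0.0177,-0.0003,0,-1,0,0,0.4,-0.0236,-0.0013,0,-1,0,0,0.5,-0.0293,-0.0029,0,-1])

```text
t: 8.98
position: [503.6, 208.7, 30.0]
ee_rot: [3.136, 0.004, -2.813]
force: [-0.1, 4.3, 1.2]
grip_width: 0.002
```

jog_arm(moves=[0,0,0.1,-0.0055,-0.0022,0,-1,0,0,0.2,-0.0108,-0.0049,0,-1,0,0,0.3,-0.0158,-0.0081,0,-1,0,0,0.4,-0.0204,-0.0118,0,-1,0,0,0.5,-0.0247,-0.016,0,-1])

```text
t: 9.4
position: [478.2, 191.5, 29.7]
ee_rot: [3.14, 0.004, -2.313]
force: [-0.6, 1.9, 0.8]
grip_width: 0.001
```

```bash
python3 st.py w9
```

```text
centre [523.82 150.51  34.78] 186 dot -3.14 r 43.2 area 93.375 ptr 1.237 npx 1610 rel 1.906
R 61.12943887351923 phi 2.4112467689566124 tool -3.8842649689740103 z 29.749166951747004 Frad 1.7453072595507 F [-0.62377444  1.91961916  0.75477494] q6 -2.1456692313249133 t 9.4
```

jog_arm(moves=[0,0,0,-0.006,0.005,0,-1,0,0,0,-0.012,0.011,0,-1,0,0,0,-0.018,0.017,0,-1,0,0,-0.1,-0.018,0.017,0.03,-1,0,0,-0.2,-0.018,0.017,0.06,-1])

```text
t: 9.87
position: [456.4, 207.1, 87.8]
ee_rot: [3.139, -0.006, -2.522]
force: [0.2, 0.0, 1.2]
grip_width: 0.0
```

```bash
python3 st.py w10
```

```text
centre [523.6  150.65  34.88] 188 dot -0.95 r 43.8 area 236.9375 ptr 1.186 npx 1527 rel 4.147
R 87.83459205761024 phi 2.4439249842452515 tool -4.092483164664481 z 87.81477680121783 Frad -0.12877330210023777 F [0.17747579 0.01126028 1.16290061] q6 -1.8937923377386687 t 9.8667
```

jog_arm(moves=[0,0,-0.12,0,-0.003,0,-1,0,0,-0.24,0,-0.006,0,-1,0,0,-0.36,0,-0.009,0,-1,0,0,-0.48,0,-0.012,0,-1,0,0,-0.6,0,-0.015,0,-1])

```text
t: 10.33
position: [459.5, 192.6, 89.3]
ee_rot: [3.141, 0.0, -3.123]
force: [-0.4, 0.1, -1.1]
grip_width: -0.003
```

jog_arm(moves=[0,0,-0.12,0,-0.003,0,-1,0,0,-0.24,0,-0.006,0,-1,0,0,-0.36,0,-0.009,0,-1,0,0,-0.48,0,-0.012,0,-1,0,0,-0.6,0,-0.015,0,-1])

```text
t: 10.75
position: [459.6, 177.5, 89.2]
ee_rot: [3.141, 0.0, 2.56]
force: [0.1, 0.4, -0.3]
grip_width: 0.001
```

jog_arm(moves=[0,0,-0.12,0,-0.003,0,-1,0,0,-0.24,0,-0.006,0,-1,0,0,-0.36,0,-0.009,0,-1,0,0,-0.48,0,-0.012,0,-1,0,0,-0.6,0,-0.015,0,-1])

```text
t: 11.17
position: [459.5, 162.6, 89.2]
ee_rot: [3.141, -0.0, 1.96]
force: [0.5, 0.3, -1.1]
grip_width: -0.001
```

jog_arm(moves=[0,0,-0.12,0,-0.003,0,-1,0,0,-0.24,0,-0.006,0,-1,0,0,-0.36,0,-0.009,0,-1,0,0,-0.48,0,-0.012,0,-1,0,0,-0.6,0,-0.015,0,-1])

```text
t: 11.58
position: [459.6, 147.5, 89.2]
ee_rot: [3.141, -0.0, 1.36]
force: [-0.1, -0.9, -0.6]
grip_width: -0.002
```

jog_arm(moves=[0,0,-0.12,0,-0.003,0,-1,0,0,-0.24,0,-0.006,0,-1,0,0,-0.36,0,-0.009,0,-1,0,0,-0.48,0,-0.012,0,-1,0,0,-0.6,0,-0.015,0,-1])

```text
t: 12.0
position: [459.6, 132.5, 89.2]
ee_rot: [3.142, -0.0, 0.76]
force: [-0.2, 1.0, 0.8]
grip_width: 0.001
```

jog_arm(moves=[0,0,-0.12,0,-0.003,0,-1,0,0,-0.24,0,-0.006,0,-1,0,0,-0.36,0,-0.009,0,-1,0,0,-0.48,0,-0.012,0,-1,0,0,-0.6,0,-0.015,0,-1])

```text
t: 12.42
position: [459.6, 117.5, 89.2]
ee_rot: [-3.141, -0.0, 0.16]
force: [0.3, 0.3, 0.5]
grip_width: 0.003
```

jog_arm(moves=[0,0,-0.12,0,0,0,-1,0,0,-0.24,0,0,0,-1,0,0,-0.36,0,0,0,-1,0,0,-0.48,0,0,0,-1,0,0,-0.6,0,0,0,-1])

```text
t: 12.83
position: [459.6, 117.7, 89.2]
ee_rot: [-3.141, -0.0, -0.44]
force: [0.3, -0.4, -0.1]
grip_width: -0.001
```

jog_arm(moves=[0,0,-0.12,0,0,0,-1,0,0,-0.24,0,0,0,-1,0,0,-0.36,0,0,0,-1,0,0,-0.48,0,0,0,-1,0,0,-0.6,0,0,0,-1])

```text
t: 13.25
position: [459.6, 117.7, 89.2]
ee_rot: [-3.141, 0.0, -1.04]
force: [-0.4, -0.2, -0.2]
grip_width: -0.001
```

```bash
python3 st.py w11
```

```text
centre [523.64 150.77  34.85] 179 dot -3.121 r 43.1 area 87.5625 ptr 1.205 npx 1396 rel 1.957
R 72.10711871308688 phi -2.66570346886269 tool -2.6104875083887107 z 89.1640363458275 Frad 0.43734991941604745 F [-0.38079106 -0.21581299 -0.22385043] q6 2.724681203267441 t 13.25
```

jog_arm(moves=[0,0,0,-0.002,-0.004,-0.02,-1,0,0,0,-0.002,-0.004,-0.04,-1,0,0,0,-0.002,-0.004,-0.059,-1,0,0,0,-0.002,-0.004,-0.059,-1,0,0,0,-0.002,-0.004,-0.059,-1])

```text
t: 13.72
position: [456.4, 113.2, 29.5]
ee_rot: [3.139, 0.001, -1.032]
force: [0.9, 0.2, 0.3]
grip_width: -0.0
```

jog_arm(moves=[0,0,0,0.004,0.002,0,-1,0,0,0,0.008,0.004,0,-1,0,0,0,0.012,0.006,0,-1,0,0,0,0.014,0.0068,0,-1,0,0,0,0.0158,0.0076,0,-1])

```text
t: 14.13
position: [472.4, 120.1, 30.6]
ee_rot: [3.138, -0.0, -1.033]
force: [-6.4, -3.0, 5.6]
grip_width: 0.001
```

```bash
python3 st.py w12; python3 orb.py -2.61 59.2 59.2 0.1 9
```

```text
centre [523.75 150.68  34.9 ] 188 dot -3.121 r 43.2 area 91.75 ptr 1.232 npx 1428 rel 1.93
R 59.70213836773087 phi -2.603382707801686 tool -2.6036376353865176 z 30.63734585537648 Frad 7.053660318366 F [-6.4409688  -2.97164849  5.56920325] q6 2.7207813675009045 t 14.1333
-2.61 -> -2.11 [0, 0, 0.1, 0.0033, -0.0049, 0, -1, 0, 0, 0.2, 0.007, -0.0095, 0, -1, 0, 0, 0.3, 0.0111, -0.0137, 0, -1, 0, 0, 0.4, 0.0157, -0.0175, 0, -1, 0, 0, 0.5, 0.0206, -0.0208, 0, -1]
-2.11 -> -1.61 [0, 0, 0.1, 0.0052, -0.0028, 0, -1, 0, 0, 0.2, 0.0107, -0.005, 0, -1, 0, 0, 0.3, 0.0164, -0.0067, 0, -1, 0, 0, 0.4, 0.0222, -0.0078, 0, -1, 0, 0, 0.5, 0.0281, -0.0084, 0, -1]
-1.61 -> -1.11 [0, 0, 0.1, 0.0059, 0.0001, 0, -1, 0, 0, 0.2, 0.0118, 0.0007, 0, -1, 0, 0, 0.3, 0.0176, 0.002, 0, -1, 0, 0, 0.4, 0.0232, 0.0038, 0, -1, 0, 0, 0.5, 0.0286, 0.0061, 0, -1]
-1.11 -> -0.61 [0, 0, 0.1, 0.0052, 0.0029, 0, -1, 0, 0, 0.2, 0.01, 0.0063, 0, -1, 0, 0, 0.3, 0.0145, 0.0101, 0, -1, 0, 0, 0.4, 0.0186, 0.0144, 0, -1, 0, 0, 0.5, 0.0222, 0.0191, 0, -1]
-0.61 -> -0.11 [0, 0, 0.1, 0.0031, 0.005, 0, -1, 0, 0, 0.2, 0.0058, 0.0103, 0, -
[... 157 characters left out ...]
0, 0.2, 0.0001, 0.0118, 0, -1, 0, 0, 0.3, -0.0007, 0.0177, 0, -1, 0, 0, 0.4, -0.0021, 0.0234, 0, -1, 0, 0, 0.5, -0.0041, 0.029, 0, -1]
0.39 -> 0.89 [0, 0, 0.1, -0.0025, 0.0054, 0, -1, 0, 0, 0.2, -0.0056, 0.0104, 0, -1, 0, 0, 0.3, -0.0091, 0.0152, 0, -1, 0, 0, 0.4, -0.0131, 0.0195, 0, -1, 0, 0, 0.5, -0.0175, 0.0235, 0, -1]
0.89 -> 1.39 [0, 0, 0.1, -0.0048, 0.0035, 0, -1, 0, 0, 0.2, -0.0099, 0.0065, 0, -1, 0, 0, 0.3, -0.0153, 0.009, 0, -1, 0, 0, 0.4, -0.0209, 0.0109, 0, -1, 0, 0, 0.5, -0.0266, 0.0122, 0, -1]
1.39 -> 1.89 [0, 0, 0.1, -0.0059, 0.0008, 0, -1, 0, 0, 0.2, -0.0118, 0.001, 0, -1, 0, 0, 0.3, -0.0177, 0.0005, 0, -1, 0, 0, 0.4, -0.0235, -0.0005, 0, -1, 0, 0, 0.5, -0.0292, -0.002, 0, -1]
```

jog_arm(moves=[0,0,0.1,0.0033,-0.0049,0,-1,0,0,0.2,0.007,-0.0095,0,-1,0,0,0.3,0.0111,-0.0137,0,-1,0,0,0.4,0.0157,-0.0175,0,-1,0,0,0.5,0.0206,-0.0208,0,-1])

```text
t: 14.6
position: [493.1, 99.3, 30.1]
ee_rot: [3.14, 0.002, -0.528]
force: [-2.4, -1.3, 0.4]
grip_width: -0.001
```

jog_arm(moves=[0,0,0.1,0.0052,-0.0028,0,-1,0,0,0.2,0.0107,-0.005,0,-1,0,0,0.3,0.0164,-0.0067,0,-1,0,0,0.4,0.0222,-0.0078,0,-1,0,0,0.5,0.0281,-0.0084,0,-1])

```text
t: 15.02
position: [522.1, 90.8, 30.2]
ee_rot: [3.14, 0.001, -0.028]
force: [-0.9, -1.3, 0.0]
grip_width: 0.005
```

jog_arm(moves=[0,0,0.1,0.0059,0.0001,0,-1,0,0,0.2,0.0118,0.0007,0,-1,0,0,0.3,0.0176,0.002,0,-1,0,0,0.4,0.0232,0.0038,0,-1,0,0,0.5,0.0286,0.0061,0,-1])

```text
t: 15.43
position: [552.0, 97.4, 30.6]
ee_rot: [3.141, -0.001, 0.472]
force: [-0.3, -0.4, -0.3]
grip_width: 0.003
```

```bash
python3 st.py w13
```

```text
centre [517.85 146.57  42.62] 20 dot 0.724 r 33.6 area 297.875 ptr -2.158 npx 4970 rel 2.882
R 60.35571818286886 phi -1.0831984185221124 tool -1.0991562056883308 z 30.598547241767687 Frad 0.18716218859639405 F [-0.27364558 -0.35696721 -0.26638644] q6 1.1585878938833247 t 15.4333
```

View pics/w13.png

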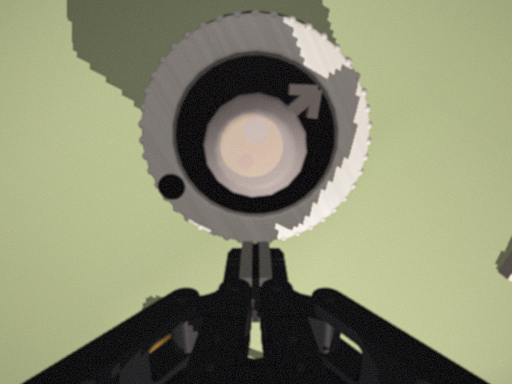

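Contact faded here (force ≈0). The dot is at (171,186), so I'll measure it directly.

```bash
cat > px.py <<'E'
import sys
from h import *
c=wcam(np.load('pics/%s.npy'%sys.argv[1],allow_pickle=True).item())
C=np.array([523.7,150.7])
hsv=c['image'].max(2)
u,v=int(sys.argv[2]),int(sys.argv[3]); w=hsv[v-14:v+15,u-14:u+15]<int(sys.argv[4]) if len(sys.argv)>4 else hsv[v-14:v+15,u-14:u+15]<60
n,l,s,ce=cv2.connectedComponentsWithStats(w.astype(np.uint8)); i=l[14,14]; print(s[i],ce[i])
p=ray(c,ce[i][0]+u-14,ce[i][1]+v-14,42)[:2]-C; a=np.arctan2(p[1],p[0]); print('dot',a,np.hypot(*p),'rel to 1.21:',(a-1.21)%(2*np.pi))
E
python3 px.py w13 171 186;python3 px.py w6 320 211; python3 orb.py -1.11 60.8 59.4 0.1 6
```

```text
[  1   3  27  24 489] [14.11451943 14.3803681 ]
dot -2.1818926795157694 42.85331847669165 rel to 1.21: 2.891292627663817
[  2   3  24  22 413] [13.47941889 13.90556901]
dot -0.356328573905027 42.24928456191084 rel to 1.21: 4.716856733274559
-1.11 -> -0.61 [0, 0, 0.1, 0.0051, 0.0034, 0, -1, 0, 0, 0.2, 0.0097, 0.0072, 0, -1, 0, 0, 0.3, 0.0139, 0.0114, 0, -1, 0, 0, 0.4, 0.018, 0.0157, 0, -1, 0, 0, 0.5, 0.0217, 0.0204, 0, -1]
-0.61 -> -0.11 [0, 0, 0.1, 0.0032, 0.005, 0, -1, 0, 0, 0.2, 0.0058, 0.0104, 0, -1, 0, 0, 0.3, 0.0079, 0.0159, 0, -1, 0, 0, 0.4, 0.0094, 0.0216, 0, -1, 0, 0, 0.5, 0.0104, 0.0275, 0, -1]
-0.11 -> 0.39 [0, 0, 0.1, 0.0004, 0.0059, 0, -1, 0, 0, 0.2, 0.0001, 0.0119, 0, -1, 0, 0, 0.3, -0.0007, 0.0177, 0, -1, 0, 0, 0.4, -0.0021, 0.0235, 0, -1, 0, 0, 0.5, -0.0041, 0.0291, 0, -1]
0.39 -> 0.89 [0, 0, 0.1, -0.0025, 0.0054, 0, -1, 0, 0, 0.2, -0.0056, 0.0105, 0, -1, 0, 0, 0.3, -0.0091, 0.0152, 0, -1, 0, 0, 0.4, -0.0131, 0.0196, 0, -1, 0, 0, 0.5, -0.0176, 0.0236, 0, -1]
0.89 -> 1.39 [0, 0, 0.1, -0.0048, 0.0035, 0, -1, 0, 0, 0.2, -0.0099, 0.0065, 0, -1, 0, 0, 0.3, -0.0153, 0.009, 0, -1, 0, 0, 0.4, -0.0209, 0.0109, 0, -1, 0, 0, 0.5, -0.0267, 0.0123, 0, -1]
1.39 -> 1.89 [0, 0, 0.1, -0.0059, 0.0008, 0, -1, 0, 0, 0.2, -0.0118, 0.001, 0, -1, 0, 0, 0.3, -0.0177, 0.0005, 0, -1, 0, 0, 0.4, -0.0236, -0.0005, 0, -1, 0, 0, 0.5, -0.0293, -0.002, 0, -1]
```

jog_arm(moves=[0,0,0,-0.0003,0.0006,0,-1,0,0,0,-0.0006,0.0012,0,-1,0,0,0,-0.0007,0.0014,0,-1,0,0,0,-0.0007,0.0014,0,-1,0,0,0,-0.0007,0.0014,0,-1])

```text
t: 15.9
position: [551.7, 97.7, 31.0]
ee_rot: [3.138, -0.002, 0.465]
force: [3.7, -4.3, -0.2]
grip_width: 0.0
```

```bash
for a in "-1.1" "-0.6" "-0.1" "0.4" "0.9" "1.4"; do python3 orb.py $a 59.8 59.4 0.1 1; done
```

```text
-1.1 -> -0.6 [0, 0, 0.1, 0.0051, 0.0031, 0, -1, 0, 0, 0.2, 0.0099, 0.0067, 0, -1, 0, 0, 0.3, 0.0143, 0.0107, 0, -1, 0, 0, 0.4, 0.0183, 0.015, 0, -1, 0, 0, 0.5, 0.0219, 0.0198, 0, -1]
-0.6 -> -0.1 [0, 0, 0.1, 0.003, 0.0052, 0, -1, 0, 0, 0.2, 0.0055, 0.0106, 0, -1, 0, 0, 0.3, 0.0074, 0.0162, 0, -1, 0, 0, 0.4, 0.0089, 0.022, 0, -1, 0, 0, 0.5, 0.0097, 0.0278, 0, -1]
-0.1 -> 0.4 [0, 0, 0.1, 0.0002, 0.006, 0, -1, 0, 0, 0.2, -0.0003, 0.0119, 0, -1, 0, 0, 0.3, -0.0013, 0.0178, 0, -1, 0, 0, 0.4, -0.0028, 0.0235, 0, -1, 0, 0, 0.5, -0.0048, 0.0291, 0, -1]
0.4 -> 0.9 [0, 0, 0.1, -0.0027, 0.0053, 0, -1, 0, 0, 0.2, -0.0059, 0.0103, 0, -1, 0, 0, 0.3, -0.0096, 0.015, 0, -1, 0, 0, 0.4, -0.0137, 0.0193, 0, -1, 0, 0, 0.5, -0.0182, 0.0232, 0, -1]
0.9 -> 1.4 [0, 0, 0.1, -0.0049, 0.0034, 0, -1, 0, 0, 0.2, -0.0102, 0.0062, 0, -1, 0, 0, 0.3, -0.0156, 0.0085, 0, -1, 0, 0, 0.4, -0.0213, 0.0104, 0, -1, 0, 0, 0.5, -0.0271, 0.0117, 0, -1]
1.4 -> 1.9 [0, 0, 0.1, -0.0059, 0.0006, 0, -1, 0, 0, 0.2, -0.0119, 0.0006, 0, -1, 0, 0, 0.3, -0.0178, -0.0, 0, -1, 0, 0, 0.4, -0.0237, -0.0011, 0, -1, 0, 0, 0.5, -0.0294, -0.0027, 0, -1]
```

jog_arm(moves=[0,0,0.1,0.0051,0.0031,0,-1,0,0,0.2,0.0099,0.0067,0,-1,0,0,0.3,0.0143,0.0107,0,-1,0,0,0.4,0.0183,0.015,0,-1,0,0,0.5,0.0219,0.0198,0,-1])

```text
t: 16.32
position: [574.0, 117.2, 31.1]
ee_rot: [3.136, 0.001, 0.969]
force: [4.0, -4.3, -1.5]
grip_width: -0.001
```

jog_arm(moves=[0,0,0.1,0.003,0.0052,0,-1,0,0,0.2,0.0055,0.0106,0,-1,0,0,0.3,0.0074,0.0162,0,-1,0,0,0.4,0.0089,0.022,0,-1,0,0,0.5,0.0097,0.0278,0,-1])

```text
t: 16.73
position: [584.5, 146.1, 31.2]
ee_rot: [3.136, 0.0, 1.469]
force: [5.3, -1.7, -2.0]
grip_width: -0.001
```

```bash
python3 st.py w14
```

```text
centre [523.44 150.83  35.08] 129 dot -1.193 r 42.7 area 94.75 ptr nan npx 0 rel nan
R 61.02031426365744 phi -0.07517512982844084 tool -0.10130895109436233 z 31.161654631494017 Frad 5.375151837922826 F [ 5.26160193 -1.70975936 -1.98618074] q6 0.2398435212240146 t 16.7333h.py:47: RuntimeWarning: Mean of empty slice.
  ptr=np.arctan2((Y-C[1])[m].mean(),(X-C[0])[m].mean())
  ret = ret.dtype.type(ret / rcount)
```

View pics/w14.png

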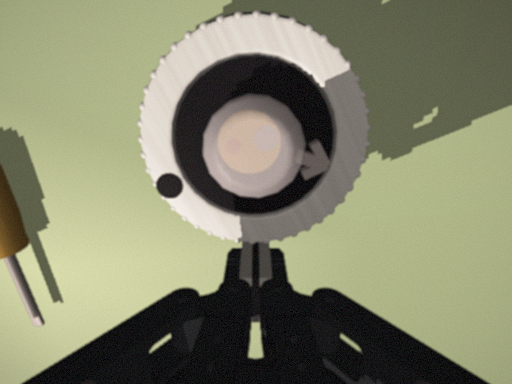

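The dot moved 0.99 for 1.0 of stroke, with 5.4 N radial. About 2.4 rad remains.

jog_arm(moves=[0,0,0.1,0.0002,0.006,0,-1,0,0,0.2,-0.0003,0.0119,0,-1,0,0,0.3,-0.0013,0.0178,0,-1,0,0,0.4,-0.0028,0.0235,0,-1,0,0,0.5,-0.0048,0.0291,0,-1])

```text
t: 17.2
position: [579.5, 176.3, 31.1]
ee_rot: [3.136, 0.001, 1.97]
force: [4.5, 0.1, -2.1]
grip_width: 0.004
```

jog_arm(moves=[0,0,0.1,-0.0027,0.0053,0,-1,0,0,0.2,-0.0059,0.0103,0,-1,0,0,0.3,-0.0096,0.015,0,-1,0,0,0.4,-0.0137,0.0193,0,-1,0,0,0.5,-0.0182,0.0232,0,-1])

```text
t: 17.62
position: [560.4, 200.3, 31.1]
ee_rot: [3.137, 0.001, 2.471]
force: [3.0, 1.9, -1.2]
grip_width: -0.001
```

jog_arm(moves=[0,0,0.1,-0.0049,0.0034,0,-1,0,0,0.2,-0.0102,0.0062,0,-1,0,0,0.3,-0.0156,0.0085,0,-1,0,0,0.4,-0.0213,0.0104,0,-1,0,0,0.5,-0.0271,0.0117,0,-1])

```text
t: 18.03
position: [532.2, 211.9, 31.0]
ee_rot: [3.138, 0.001, 2.971]
force: [2.0, 1.8, 0.4]
grip_width: -0.001
```

```bash
python3 st.py w15
```

```text
centre [523.56 150.53  34.9 ] 188 dot 0.356 r 42.8 area 97.4375 ptr 1.198 npx 1650 rel 5.442
R 61.81524117777235 phi 1.4332490797748203 tool 1.4001464799579137 z 30.96657370616148 Frad 2.072500019884115 F [1.95400823 1.82178449 0.38611315] q6 -1.1353231686145375 t 18.0333
```

```bash
python3 orb.py 1.41 61.4 60.3 0.1 1
```

```text
1.41 -> 1.91 [0, 0, 0.1, -0.0061, 0.0003, 0, -1, 0, 0, 0.2, -0.0122, 0.0, 0, -1, 0, 0, 0.3, -0.0182, -0.0009, 0, -1, 0, 0, 0.4, -0.0241, -0.002, 0, -1, 0, 0, 0.5, -0.0299, -0.0037, 0, -1]
```

jog_arm(moves=[0,0,0.1,-0.0061,0.0003,0,-1,0,0,0.2,-0.0122,0,0,-1,0,0,0.3,-0.0182,-0.0009,0,-1,0,0,0.4,-0.0241,-0.002,0,-1,0,0,0.5,-0.0299,-0.0037,0,-1])

```text
t: 18.5
position: [501.6, 208.1, 30.8]
ee_rot: [3.138, 0.001, -2.814]
force: [0.8, 2.5, 1.9]
grip_width: 0.0
```

```bash
python3 st.py w16; python3 orb.py 1.91 60.5 60 0.06 1
```

```text
centre [523.67 150.46  34.83] 187 dot 0.872 r 43.0 area 97.125 ptr 1.218 npx 1634 rel 5.937
R 61.53858373377704 phi 1.9374844116335037 tool -4.384709078919197 z 30.784436337236997 Frad 2.004222523475928 F [0.81197747 2.45879853 1.9345065 ] q6 -1.6259544352025066 t 18.5
1.91 -> 2.21 [0, 0, 0.06, -0.0033, -0.0015, 0, -1, 0, 0, 0.12, -0.0065, -0.0031, 0, -1, 0, 0, 0.18, -0.0096, -0.005, 0, -1, 0, 0, 0.24, -0.0127, -0.0068, 0, -1, 0, 0, 0.3, -0.0157, -0.0089, 0, -1]
```

View pics/w16.png

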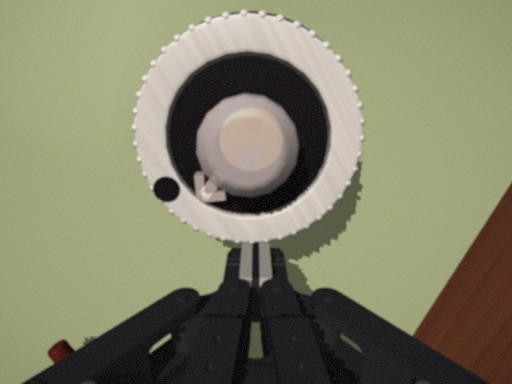

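jog_arm(moves=[0,0,0.06,-0.0032,-0.0016,0,-1,0,0,0.12,-0.0064,-0.0033,0,-1,0,0,0.18,-0.0095,-0.0053,0,-1,0,0,0.24,-0.0126,-0.0071,0,-1,0,0,0.3,-0.0156,-0.0092,0,-1])

```text
t: 18.97
position: [485.5, 198.6, 30.5]
ee_rot: [3.138, 0.001, -2.518]
force: [0.0, 3.5, 2.0]
grip_width: 0.0
```

jog_arm(moves=[0,0,0,0,0,0,-1,0,0,0,0,0,0,-1,0,0,0,0,0,0,-1,0,0,0,0,0,0,-1,0,0,0,0,0,0,-1])

```text
t: 19.38
position: [484.9, 198.0, 30.1]
ee_rot: [3.139, -0.002, -2.518]
force: [-3.2, 3.0, 3.9]
grip_width: -0.001
```

```bash
python3 st.py w17; cp pics/rect.png pics/rect17.png
```

```text
centre [523.73 150.48  34.82] 186 dot 1.188 r 43.1 area 96.0 ptr 1.227 npx 1626 rel 6.244
R 61.17008572379009 phi 2.25793635391833 tool -4.088918256923657 z 30.13715045464611 Frad 4.401172057084252 F [-3.22611715  3.04600257  3.89225672] q6 -1.9310480308987346 t 19.3833
```

View pics/rect17.png

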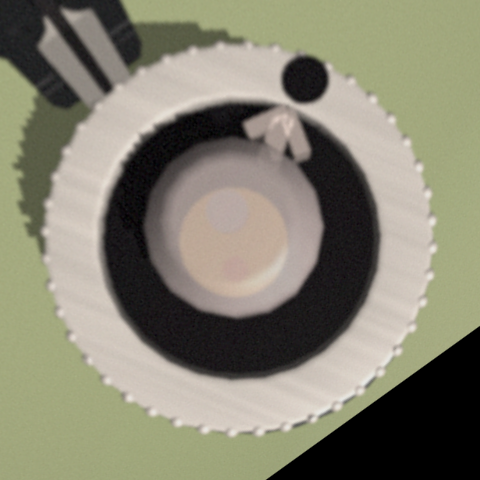

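jog_arm(moves=[0,0,0.01,-0.0005,-0.0004,0,-1,0,0,0.02,-0.001,-0.0008,0,-1,0,0,0.03,-0.0014,-0.0012,0,-1,0,0,0.03,-0.0014,-0.0012,0,-1,0,0,0.03,-0.0014,-0.0012,0,-1])

```text
t: 19.85
position: [484.3, 197.4, 30.3]
ee_rot: [3.139, 0.001, -2.488]
force: [-1.9, 5.7, 3.0]
grip_width: 0.004
```

```bash
python3 st.py w18
```

```text
centre [523.76 150.48  34.81] 183 dot 1.196 r 43.1 area 96.25 ptr 1.231 npx 1618 rel 6.248
R 61.10560904664839 phi 2.2709418060264577 tool -4.0585835735366125 z 30.25912802708629 Frad 5.596845579356105 F [-1.87071667  5.74239624  2.9705138 ] q6 -1.9627351805563422 t 19.85
```

jog_arm(moves=[0,0,0,-0.004,0.005,0,-1,0,0,0,-0.012,0.015,0,-1,0,0,0,-0.02,0.025,0,-1,0,0,0,-0.02,0.025,0.02,-1,0,0,0,-0.02,0.025,0.05,-1])

```text
t: 20.32
position: [460.0, 221.0, 77.5]
ee_rot: [3.14, -0.009, -2.485]
force: [0.1, -0.9, -0.1]
grip_width: 0.002
```

jog_arm(moves=[0,0,0,0,0,0.03,-1,0,0,0,0,0,0.05,-1,0,0,0,0,0,0.06,-1,0,0,0,0,0,0.06,-1,0,0,0,0,0,0.06,-1])

```text
t: 20.73
position: [464.3, 221.6, 139.9]
ee_rot: [-3.141, -0.0, -2.486]
force: [0.3, -0.0, -0.7]
grip_width: 0.002
```

jog_arm(moves=[0,0,0,0,0,0,-1,0,0,0,0,0,0,-1,0,0,0,0,0,0,-1,0,0,0,0,0,0,-1,0,0,0,0,0,0,-1])

```text
t: 21.15
position: [464.3, 221.2, 139.5]
ee_rot: [3.141, -0.001, -2.486]
force: [-0.2, 0.2, -0.2]
grip_width: -0.002
```

```bash
python3 st.py w19; cp pics/rect.png pics/rect19.png
python3 - <<'E'
from h import *
c=r.capture('scene'); save(c,'scene9')
E
```

```text
centre [523.62 150.62  34.75] 179 dot 1.187 r 43.0 area 84.1875 ptr 1.194 npx 1465 rel 6.275
R 92.12808747695327 phi 2.2708990086620364 tool -4.057186590174366 z 139.52571157617567 Frad 0.29658728587296523 F [-0.19316504  0.22507476 -0.22552835] q6 -1.9072371598676343 t 21.15
```

View pics/rect19.png

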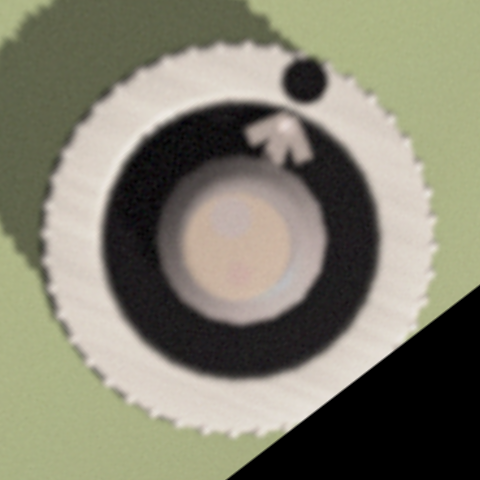

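View pics/scene9.png

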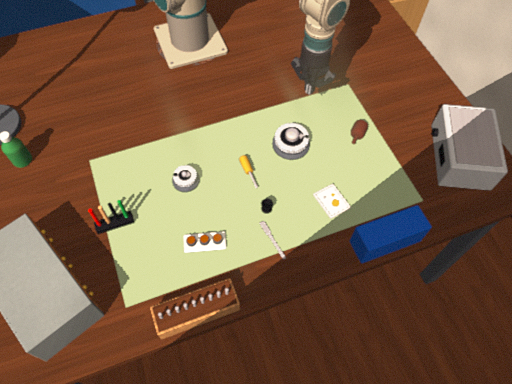

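```bash
python3 - <<'E'
from h import *
a=cv2.imread('pics/scene0.png').astype(int);b=cv2.imread('pics/scene9.png').astype(int)
d=(abs(a-b).max(2)>50).astype(np.uint8); n,l,s,ce=cv2.connectedComponentsWithStats(cv2.dilate(d,np.ones((3,3))))
for i in range(1,n):
    if s[i,4]>12: print(s[i],ce[i].round())
print(r.state()['t'], r.state()['force'])
r.finish_job()
E
```

```text
[  64    0  212   73 4618] [192.  23.]
[ 290    0   91   95 4529] [330.  36.]
[ 97  10  18  20 125] [105.  19.]
[93 32  4  4 14] [94. 34.]
[77 37 15 16 85] [84. 44.]
[54 59 16 15 99] [62. 66.]
[54 75  7  7 29] [57. 78.]
[318  89  10   7  52] [323.  92.]
[274 134   7   6  37] [277. 137.]
[303 134   7   6  38] [306. 136.]
[280 149   6   4  18] [282. 150.]
21.25 [-0.04245325 -0.2464366   0.6060552 ]
the job is handed in; nothing more can be done
```

The large ring is now two full turns from tight, with the dot at the fixed pointer, and I've handed the job in. The hand is clear of everything and the job took 21.25 s.

**How it was done:** the ring started about 3.2 rad loose. I turned it with the closed fingertips in two anticlockwise strokes along the rim. The force readings I took while pressing were about 2 to 8 N in the horizontal plane. Nothing was pinched or lifted.

**Last checks:**
- **Dot and pointer:** the last wrist picture put the dot at 1.187 rad and the pointer at 1.194 rad, so the dot is about 0.01 rad short.
- **Turn count:** the dot passed the pointer once during the first stroke and came round to it again at the end of the second.
- **Rest of the bench:** comparing the first and last scene pictures, only the arm, its shadow and the large ring changed. The small chamber's ring and dot and the loose items look unmoved.

**Checks that failed or disagreed:**
- **Lost contact:** contact faded for part of the second stroke and the finger slid about 0.5 rad without turning the ring. I measured the dot again and pressed in slightly to finish.
- **Pointer spread:** different views put the pointer mostly between 1.19 and 1.24 rad. The close view just before I took the hand away showed the dot about 0.035 rad short, so it could be up to about 2° short.
- **Shadow:** the automatic ring fit gave wrong readings in a few pictures where the arm's shadow fell on the ring. I re-measured or discarded those.

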